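Switch on the dust extractor at the guarded toggle

ROBOT

A 6-joint arm with a two-finger parallel gripper is mounted at the origin on the work surface. World frame = base frame: x ahead of the robot, y to its left, z up, the work surface at z = 0. Lengths are in mm, angles in rad, forces in N, time in s.
With the tool pointing down it reaches from about 325 to 875 mm from the base axis. Payload 4.4 kg.
Tool frame: the origin (TCP) lies at the very end of the fingers, on their centre line; the grasp point (between the pads) lies 19 mm behind it; x points along the fingers, z is the direction in which the jaws open and shut, and the axes are right-handed (so a half turn about x gives the same grasp; the last joint's range is limited). The gripper opens to 85 mm and grips with 20 to 120 N. Pads are 22 mm wide; open, the fingers measure 114 mm over their backs; the gripper's body (76 mm by 85 mm) begins 54 mm behind the grasp point. The pads swing forward as they close: fully open they stand 13 mm farther back than shut.
Start: joints at [-1.266, 0.207, 1.542, -0, 1.393, -0.15], TCP at [252.576, -516.558, 195.882] pointing down, gripper open.
Joint ranges: [-2.73, 2.73], [-0.86, 2.22], [0.23, 2.46], [-1.11, 4.25], [0.08, 2.63], [-2.82, 2.82]. Speed limits (rad/s): [2.79, 2.79, 3.14, 3.14, 3.14, 3.14].

INTERFACE

Orientations are given as a unit quaternion [x, y, z, w].
In Python, from bench import * gives the robot as it stands. The module is installed in compiled form; this text tells all that it offers.
- The arm moves only by the tool play_rows, never from a script. Its arguments are lists of equal length, an entry for each row: "travel": the shift along the tool's x, y, z in mm, a list of three; "turn": the turn, a rotation vector about the tool's x, y, z in rad, a list of three; "fingers": the opening, from -1 (shut) to 1 (fully open). A call has 1 to 10 rows; each row is the pose to reach, as a shift and turn from the pose measured when the call began, along the tool's axes at that moment; what a row does not reach only later rows make up. A row lasts 1/10 s, in which the tool goes at most 50 mm and 8.59 degrees, less where a joint would pass 70% of its speed; a pose out of reach is approached as far as the arm can. A call with a gripper value outside its range is refused whole. The fingers move at their own pace and stop on an object; "force" is the grip in N (left out, the last holds). Time passes only in rows, so rows that repeat a pose let the fingers close. It gives the time, the measured TCP pose, the force and the opening at its end, in the units of the state.
- sense(): the state, without advancing time (a new reading comes with each control period).
- read_camera(name): name is "side" or "top" or "wrist"; returns the picture (480x640x3 uint8, red, green, blue); there is no depth.
- camera_params(name): a dict with "fx", "fy", "cx", "cy" (pixels), "world_to_cam" (4x4, takes a point from world to camera coordinates). Camera axes: x right, y down, z forward; pixel columns grow to the right and rows downward; lengths in mm; the calibration is good to about 2 mm. The wrist camera is an equidistant fisheye: a pixel r from the principal point sees the ray r / f radians off the axis. A picture is of the moment at which its call begins: read the wrist's pose just before it. camera_params takes no time and is no camera call; for the wrist camera it gives the pose at the moment of the call.
- sign_off(): hands the job in, once; it reports no verdict.
The state is a dict: "time_s": time; "qpos": joint angles; "joint_vel": joint speeds; "joint_efforts": joint torques, N m; "eef_pos": TCP position; "ee_rot": TCP orientation; "wrist_force": force on the tool from outside, world axes, zero at the start; "ft_torque": the same for the moment, N m; "width": finger opening in mm.
Only numpy, scipy, OpenCV 4.12 (cv2) and the standard library are available. Lean on these libraries where they do the work, as an engineer would, in place of code of your own. Each camera call takes 0.05 s, during which the arm holds its last target. There are 200 camera calls.

TASK

Switch on the dust extractor at the control box on the bench: lift the hinged sheet-metal guard with the outside of a finger, and with the guard held up flip the toggle beneath it fully over, away from the guard's front lip towards its hinge; then draw the finger out and let the guard drop shut over it. Only touch, gently: grip or pick up nothing, and leave the other two switches and the loose things on the bench as they are.

Things in the scene. Friction and masses are not known exactly. Their poses are not given: they have to be found in the camera images.
- control_box: grey steel box fixed on the bench, 150 mm deep (x), 340 wide (y), lid top 80 mm above the bench, lid 154 x 344. Origin: centre of its underside. x points away from its front (the side it is worked from, facing the robot within 20 degrees), y left, z up. Three switch units along the lid's front edge, 100 mm apart, in any order: guarded toggle, bare toggle, rotary switch. A 12 mm high lamp on the rear half.
- guarded_switch: the guarded unit, fixed: steel plate 70 x 72 x 2.5 mm on the lid. Origin: on the lid's top, 22 mm behind the lid's front edge, middle of the unit; x points away from the box's front, y left, z up. Plate from x = -18 to 52 mm. Toggle bushing 12 mm across, 8.5 mm high, at x = 9 mm. Two 3 mm wide hinge brackets at x = 35 mm, y = +-24 mm, 37 mm high.
- guard_hinge (a point): middle of the guard's hinge axis, which lies along the y of guarded_switch: at x = 35 mm, z = 34 mm in that frame. Fixed, same axes. The shut guard has a level top from the hinge to x = -13 mm at 36 mm height, and 10 mm deep side cheeks under it, 54 mm apart inside; below them the sides are open.
- guard (a joint): guard angle (rad): 0 shut, grows as the front swings up and back about guard_hinge, stop at 1.6. Light (about 35 g) bent aluminium sheet 58 mm wide, 1.8 mm thick. Weight and a weak spring shut it from any angle when let go, so it must be held up while the toggle is flipped; well under 1 N at the lip lifts it. A finger leaning forward 20 to 35 degrees hooks under the lip.
- guard_lip (a point): middle of the outer edge of the guard's finger lip; moves with the guard. In the frame of guarded_switch, shut: from the top's front end (x = -13 mm) a front flap slopes down to x = -18 mm, z = 16 mm; from there the 46 mm wide lip kicks out and up to this edge at x = -29 mm, z = 22 mm, overhanging the lid's front edge by 7 mm.
- toggle (a joint): angle of the toggle under the guard (rad): 0 off, leaning 20 degrees to the front (the lip); 0.70 on, fully over, leaning 20 degrees to the rear (the hinge). Stiff: it stays where it is left, so push it right to its stop; about 2.5 N at its tip moves it. Steel bat 7 mm thick, pivot at x = 9 mm, z = 6 mm in the frame of guarded_switch, tip 25.6 mm from the pivot.
- toggle_tip (a point): the rounded top end of that toggle; in the frame of guarded_switch at x = 0, z = 30 mm when off and x = 18 mm, z = 30 mm when on.
- bare_switch: another unit on the lid, to be left alone: the same plate and toggle with no guard (joint bare_toggle). Origin and axes as for guarded_switch.
- bare_toggle (a joint): angle of the bare toggle (rad), as for toggle; stays at 0.
- rotary_switch: the third unit on the lid, to be left alone: the same plate with a black rotary switch 38 mm across and 33 mm high. Origin and axes as for guarded_switch.
- rotary_knob_nose (a point): the end of the bar grip of the rotary switch, 19 mm from its axis, 29 mm above the lid; its starting direction varies.
- offcut: loose dark wood offcut 34 x 60 x 20 mm lying on the rear half of the lid, behind the switches. Origin: centre of its underside.
- maple_block: loose light wood block 45 x 85 x 22 mm on the bench in front of the box. Origin: centre of its underside.
- tape_measure: loose black tape measure 66 x 39 x 60 mm standing on the bench in front of the box. Origin: centre of its underside.
- screwdriver: loose screwdriver 200 mm long, about 30 mm high, lying on the bench in front of the box. Origin: under its middle.
- glue_bottle: loose white glue bottle, 58 mm across, 175 mm high, standing at the left end of the box. Origin: centre of its underside.
- finish_can: loose can, 66 mm across, 110 mm high, standing at the right end of the box. Origin: centre of its underside.
- f_clamp: loose F-clamp 300 mm long, about 27 mm high, lying flat on the right of the bench. Origin: on the bench under the middle of its bar.
- ear_defenders: loose ear defenders standing on their cups, 180 mm wide, 152 mm high, on the left of the bench. Origin: on the bench, midway between the cups.

How it is judged (in metres and radians):
On the way, in this order (a step that is already met when the one before it is completed fails the run):
1. the guard is lifted on a finger, the toggle still off (value of joint guard above 0.35 rad and contact force between the fingers and guard above 0.02 N and value of joint toggle below 0.2 rad), for 0.1 s.
2. the toggle is flipped fully over while the guard is held up (value of joint toggle above 0.62 rad and value of joint guard above 0.35 rad), for 0.1 s.
At the end, for the whole second after the job is handed in: the toggle is fully over to on (0.62 rad or more of 0.70), the guard is shut over it (within 0.05 rad), and the bare toggle is still off (under 0.1 rad) (value of joint toggle above 0.62 rad and value of joint guard below 0.05 rad and value of joint bare_toggle below 0.1 rad); the robot touches nothing.
It fails at once if the bare toggle was moved (value of joint bare_toggle above 0.3 rad).
It fails at once if the rotary switch was turned (distance of rotary_knob_nose from where it was at the start of the episode above 0.008 m).
It fails at once if the light guard was gripped or forced (over 40 N) (contact force between the fingers and guard above 40 N).
It fails at once if the toggle was forced (over 60 N) (contact force between anything else and toggle above 60 N).
It fails at once if a loose thing was shifted by more than 25 mm, lifted or knocked over (distance of any of offcut, maple_block, tape_measure, screwdriver, glue_bottle, finish_can, f_clamp, ear_defenders from where it was at the start of the episode above 0.025 m or angle between any of glue_bottle, finish_can, tape_measure, ear_defenders's own z axis and vertical above 0.5 rad).
It also fails if it takes over 51 s, if anything falls off the work surface, if the arm or the gripper's body presses on something with over 40 N, if the wrist force passes 120 N, or if a joint passes its speed limit or range.

## Working session

There is one attempt and no reset: what is moved stays moved. The work goes in short steps, Python scripts to look and compute and a tool call to move; the robot and the scene stay as the last step left them, time stands still between calls to the robot, and variables do not carry over. Pictures are saved under pics/ and viewed, about 8 in all and at most 12, crops included, and the job is handed in when it is done.

Besides the shell and the picture viewer there is one more tool, called after ">>>" by a JSON object that holds its "method" and its "body", one argument or row to a line. play_rows: Moves the arm, as the interface text tells. Its arguments: {"type":"object","properties":{"travel":{"type":"array","items":{"type":"array","items":{"type":"number"}}},"turn":{"type":"array","items":{"type":"array","items":{"type":"number"}}},"fingers":{"type":"array","items":{"type":"number"}},"force":{"type":"number"}},"required":["travel","turn","fingers"]}

```bash
mkdir -p pics
python3 - <<'E'
from bench import *
import cv2,numpy as np
s=sense();print(s)
for n in("top","side"):
    im=read_camera(n);cv2.imwrite(f"pics/{n}0.png",im[:,:,::-1])
    p=camera_params(n);print(n,p["fx"],p["fy"],p["cx"],p["cy"],np.round(p["world_to_cam"],3).tolist())
E
```

```text
{'time_s': 0.0, 'qpos': array([-1.26652443e+00,  2.07409715e-01,  1.54299820e+00,  3.06888366e-05,
        1.39347419e+00, -1.50530139e-01]), 'joint_vel': array([ 0.0002017 , -0.00072883,  0.00011988, -0.00067693,  0.00134945,
       -0.00024892]), 'joint_efforts': array([ 1.63200921e-04, -3.83033109e+01, -2.91600001e+01, -1.49746452e-04,
        1.05595199e-02,  8.01126760e-06]), 'eef_pos': array([ 252.31591294, -515.74091655,  194.71070094]), 'ee_rot': array([ 0.37494092,  0.60045718, -0.37387126,  0.59924182]), 'wrist_force': array([-0.26812197, -0.12015716,  0.48320439]), 'ft_torque': array([-0.04073381, -0.09251291,  0.00435647]), 'width': 85.29236007790816}
top 486.3948134927579 486.3948134927579 319.0607326107714 236.68227521922154 [[-0.011, -1.0, 0.005, 15.294], [-0.997, 0.01, -0.078, 611.15], [0.078, -0.005, -0.997, 1236.428], [0.0, 0.0, 0.0, 1.0]]
side 613.9255392006555 613.9255392006555 319.544688552783 234.76815994246334 [[-0.757, -0.653, -0.015, 443.046], [-0.45, 0.538, -0.713, 328.579], [0.474, -0.532, -0.702, 1140.455], [0.0, 0.0, 0.0, 1.0]]
```

View pics/top0.png

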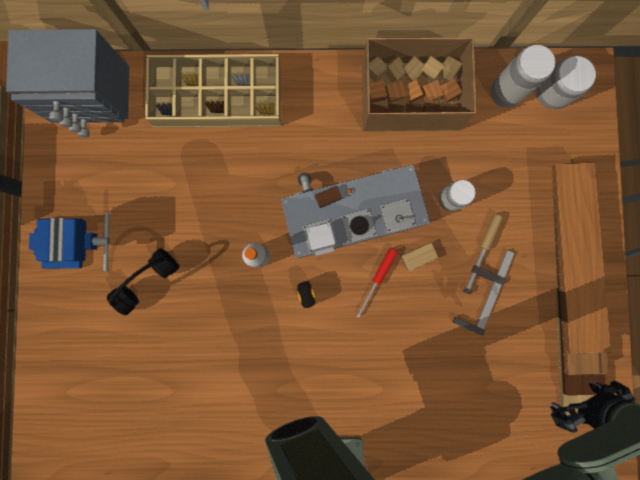

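View pics/side0.png

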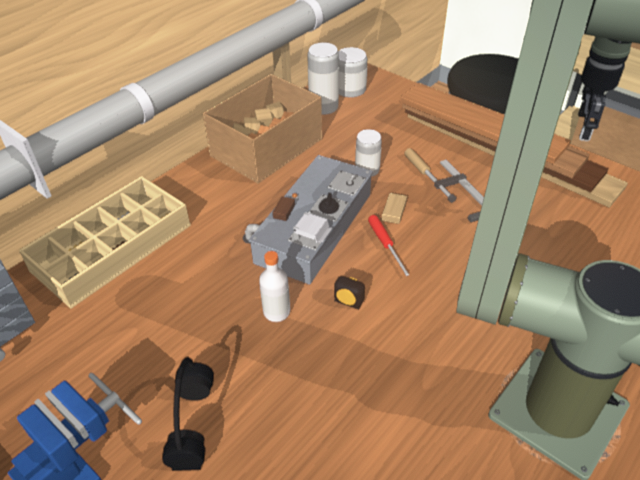

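The top view shows the box centred near (355,211), with the guarded unit at its left end (320,236), the rotary in the middle (360,225) and the bare toggle on the right (400,216). I'll measure the lid next.

```bash
cat > h.py <<'E'
import cv2,numpy as np
from bench import *
def ray(n,px,z,p=None):
    p=p or camera_params(n);M=p["world_to_cam"];R=M[:3,:3];t=M[:3,3]
    d=R.T@np.array([(px[0]-p["cx"])/p["fx"],(px[1]-p["cy"])/p["fy"],1]);c=-R.T@t
    return c+d*(z-c[2])/d[2]
def proj(n,P,p=None):
    p=p or camera_params(n);M=p["world_to_cam"];q=M[:3,:3]@np.asarray(P,float)+M[:3,3]
    return np.array([p["fx"]*q[0]/q[2]+p["cx"],p["fy"]*q[1]/q[2]+p["cy"]])
E
python3 - <<'E'
from h import *
im=cv2.imread("pics/top0.png")
h=cv2.cvtColor(im,cv2.COLOR_BGR2HSV)
m=((h[...,1]<75)&(h[...,2]>70)).astype(np.uint8)*255
roi=np.zeros_like(m);roi[155:268,276:436]=255;m&=roi
m=cv2.morphologyEx(m,cv2.MORPH_CLOSE,np.ones((9,9)));m=cv2.morphologyEx(m,cv2.MORPH_OPEN,np.ones((15,15)))
c=max(cv2.findContours(m,0,2)[0],key=cv2.contourArea)
W=np.array([ray("top",q[0],80)[:2] for q in c],np.float32)
print(cv2.minAreaRect(W)); b=cv2.boxPoints(cv2.minAreaRect(W));print(b)
v=im.copy();cv2.drawContours(v,[c],-1,(0,255,0),1)
# white guard
g=((h[...,1]<45)&(h[...,2]>185)).astype(np.uint8)*255;g[:, :295]=0;g[:,345:]=0;g[:200]=0;g[270:]=0
cg=max(cv2.findContours(g,0,2)[0],key=cv2.contourArea);r=cv2.minAreaRect(np.array([ray("top",q[0],116)[:2] for q in cg],np.float32));print("guard",r)
s=cv2.imread("pics/side0.png")
a=cv2.resize(v[150:275,270:440],None,fx=4,fy=4,interpolation=2);bb=cv2.resize(s[150:320,230:400],None,fx=3,fy=3,interpolation=2)
cv2.imwrite("pics/a.png",a)
E
```

```text
((671.6046752929688, -79.80404663085938), (168.83319091796875, 344.898193359375), 13.445874214172363)
[[ 549.40295    68.289116]
 [ 629.60095  -267.15543 ]
 [ 793.8064   -227.89722 ]
 [ 713.6084    107.54733 ]]
guard ((590.0475463867188, 22.10034942626953), (3.801100492477417, 10.6220064163208), 17.886150360107422)
```

View pics/a.png

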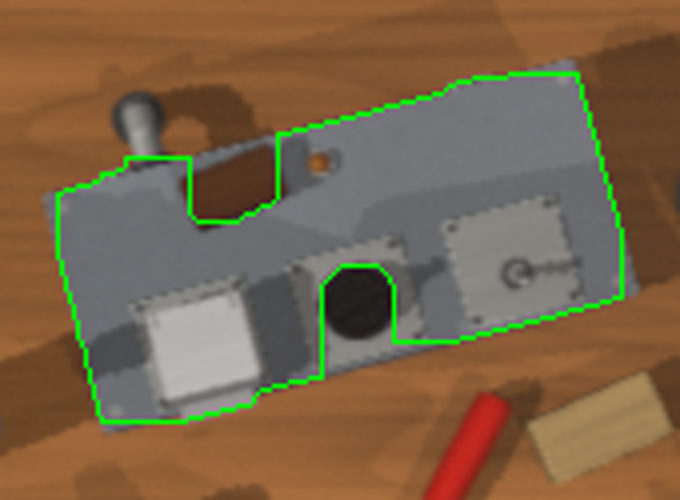

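The crop shows lid corners at (47,200), (573,62), (635,290) and (105,430), at 4x scale. The white guard is front-left and the front edge is visible. I'll compute the box frame from those.

Run:
```python
from h import *
from scipy.spatial.transform import Rotation as R
c=np.array([(47,200),(573,62),(635,290),(105,430)])/4+[270-.375,150-.375]
W=np.array([ray("top",q,80)[:2] for q in c]);RL,RR,FR,FL=W
print(W.round(1).tolist(),[np.linalg.norm(a-b).round(1) for a,b in((RL,RR),(RR,FR),(FR,FL),(FL,RL))])
r=cv2.minAreaRect(W.astype(np.float32))
y=(RL-RR)+(FL-FR);yaw=np.arctan2(y[1],y[0])-np.pi/2
y/=np.linalg.norm(y);u=np.array([y[1],-y[0]]);cen=W.mean(0);print("yaw",np.degrees(yaw),cen)
f=cen-u*77
gs=f+22*u+100*y;print("guarded",gs,"front mid",f)
g=np.array([(145,315),(240,290),(260,372),(165,402)])/4+[270-.375,150-.375]
G=np.array([ray("top",q,116)[:2] for q in g]);print("guard top in gs",[(np.dot(p-gs,u).round(1),np.dot(p-gs,y).round(1)) for p in G])
for th in(30,):
  t=np.radians(th);d=np.r_[np.sin(t)*u,-np.cos(t)]
  for s in(1,-1):
    z=np.r_[s*y,0];M=np.c_[d,np.cross(z,d),z]
    s0=sense();T=R.from_quat(s0["ee_rot"]);print(s,np.degrees((T.inv()*R.from_matrix(M)).as_rotvec()),T.as_matrix().round(2).tolist())
np.savez("box.npz",u=u,y=y,gs=gs)
# overlay predicted pts in side view
p=camera_params("side");im=cv2.imread("pics/side0.png")
w=lambda a,b,c:np.r_[gs+a*u+b*y,80+c]
for P in [(35,29,36),(35,-29,36),(-13,29,36),(-13,-29,36),(-29,23,22),(-29,-23,22),(-22,72,0),(-22,-272,0),(132,72,0),(132,-272,0)]:
  q=proj("side",w(*P),p);cv2.circle(im,tuple(int(round(v*16)) for v in q),16,(0,0,255),-1,cv2.LINE_AA,4)
cv2.imwrite("pics/b.png",cv2.resize(im[145:295,235:395],None,fx=4,fy=4,interpolation=2))
```

```text
[[700.4, 102.1], [784.4, -227.8], [640.4, -262.7], [556.9, 67.0]] [np.float64(340.5), np.float64(148.2), np.float64(340.1), np.float64(147.7)]
yaw 14.253014489574628 [670.50591721 -80.34445424]
guarded [592.57850088   3.03610575] front mid [595.87613448 -99.30218431]
guard top in gs [(np.float64(40.2), np.float64(28.9)), (np.float64(40.2), np.float64(-30.2)), (np.float64(-10.7), np.float64(-29.0)), (np.float64(-13.5), np.float64(30.6))]
1 [-162.82278199  -43.61813994   -4.68026788] [[-0.0, 0.9, 0.44], [0.0, 0.44, -0.9], [-1.0, 0.0, -0.0]]
-1 [11.50308066 -3.2068171  29.88619473] [[-0.0, 0.9, 0.44], [0.0, 0.44, -0.9], [-1.0, 0.0, -0.0]]
```

View pics/b.png

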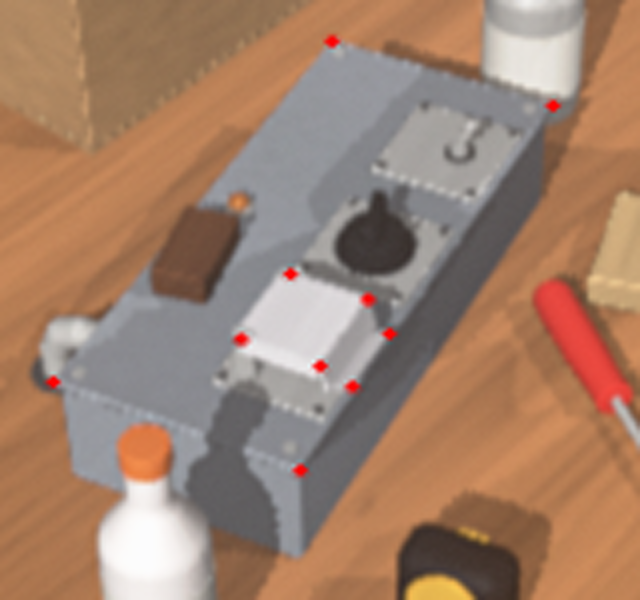

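The projected lid and guard corners line up with the side view. The tape measure (60 mm high) stays below the tool path. I'll plan the approach with the jaws sideways and a 30° lean.

```bash
cat >> h.py <<'E'
from scipy.spatial.transform import Rotation as R
B=np.load("box.npz");u,y,gs=B["u"],B["y"],B["gs"]
def frame(th):
    t=np.radians(th);d=np.r_[np.sin(t)*u,-np.cos(t)];z=np.r_[-y,0];return np.c_[d,np.cross(z,d),z]
def go(xc,zc,yo=0,th=30):
    "travel/turn to bring the finger's front end corner to (xc,yo,zc) of guarded_switch"
    s=sense();T=R.from_quat(s["ee_rot"]);M=frame(th)
    P=np.r_[gs+xc*u+yo*y,80+zc]-11*M[:,1]
    return T.as_matrix().T@(P-s["eef_pos"]),(T.inv()*R.from_matrix(M)).as_rotvec()
def where():
    s=sense();T=R.from_quat(s["ee_rot"]).as_matrix();c=s["eef_pos"]+11*T[:,1];r=c[:2]-gs
    print("t",round(s["time_s"],2),"corner x,y,z",(r@u).round(1),(r@y).round(1),(c[2]-80).round(1),"lean",np.degrees(np.arcsin(T[:2,0]@u)).round(1),"F box",(s["wrist_force"][:2]@u).round(2),(s["wrist_force"][:2]@y).round(2),s["wrist_force"][2].round(2),"w",round(s["width"],1))
def show(*a):
    for q in a:
        t,r=go(*q);print(q,t.round(1).tolist(),r.round(3).tolist())
E
python3 - <<'E'
from h import *
where();show((-90,120),(-60,60))
E
```

```text
t 0.1 corner x,y,z -446.7 -416.9 114.8 lean -0.0 F box 0.24 -0.83 0.21 w 85.4
(-90, 120) [1.2, 436.1, -337.0] [0.201, -0.056, 0.522]
(-60, 60) [61.2, 465.5, -330.8] [0.201, -0.056, 0.522]
```

>>> {"method": "play_rows", "body": {
  "travel": [
    [-10,40,-31],
    [-20,80,-62],
    [-20,120,-93],
    [-20,160,-124],
    [-20,200,-155],
    [-20,240,-186],
    [-20,280,-217],
    [-20,320,-248],
    [-10,360,-279],
    [0,400,-310]
  ],
  "turn": [
    [0,0,0],
    [0,0,0],
    [0.03,-0.01,0.08],
    [0.06,-0.02,0.16],
    [0.1,-0.03,0.25],
    [0.13,-0.04,0.33],
    [0.16,-0.05,0.42],
    [0.2,-0.056,0.5],
    [0.2,-0.056,0.522],
    [0.2,-0.056,0.522]
  ],
  "fingers": [-1,-1,-1,-1,-1,-1,-1,-1,-1,-1],
  "force": 20
}}

```text
time_s: 1.1
eef_pos: [470.6, -69.5, 196.8]
ee_rot: [0.564, 0.426, -0.275, 0.651]
wrist_force: [1.0, -0.3, 0.3]
width: -0.2
```

Run:
```python
from h import *
where();show((-70,60),(-60,20))
print(sense()["qpos"].round(2))
```

```text
t 1.1 corner x,y,z -126.5 -40.3 122.3 lean 30.1 F box 0.88 -0.58 0.33 w -0.2
(-70, 60) [82.2, 17.6, -40.4] [-0.002, 0.001, -0.001]
(-60, 20) [121.8, 6.3, -40.4] [-0.002, 0.001, -0.001]
[-0.63 -0.35  2.16  0.47  1.03  0.51]
```

>>> {"method": "play_rows", "body": {
  "travel": [
    [20,5,-10],
    [41,9,-20],
    [62,13,-30],
    [82,18,-40],
    [82,18,-40]
  ],
  "turn": [
    [0,0,0],
    [0,0,0],
    [0,0,0],
    [0,0,0],
    [0,0,0]
  ],
  "fingers": [-1,-1,-1,-1,-1]
}}

```text
time_s: 1.6
eef_pos: [514.0, -14.4, 131.8]
ee_rot: [0.564, 0.429, -0.275, 0.65]
wrist_force: [-1.3, -0.5, 0.3]
width: 0.1
```

Run:
```python
from h import *
where();show((-45,3),(-40,3),(-21,3),(-21,6))
a=read_camera("wrist")[:,:,::-1];s=read_camera("side")[:,:,::-1]
b=cv2.resize(s[110:290,240:440],(400,360),interpolation=2)
o=np.zeros((360,800,3),np.uint8);o[:300,:400]=cv2.resize(a,(400,300));o[:,400:]=b;cv2.imwrite("pics/c.png",o)
```

```text
t 1.6 corner x,y,z -70.9 2.5 57.2 lean 29.8 F box -1.38 -0.21 0.32 w 0.1
(-45, 3) [60.0, -4.4, 2.7] [-0.001, -0.003, 0.004]
(-40, 3) [62.5, -0.1, 2.7] [-0.001, -0.003, 0.004]
(-21, 3) [71.9, 16.4, 2.7] [-0.001, -0.003, 0.004]
(-21, 6) [69.3, 17.9, 2.7] [-0.001, -0.003, 0.004]
```

View pics/c.png

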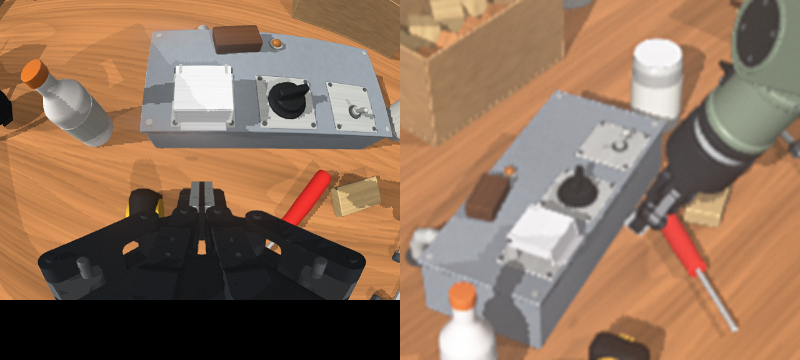

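The wrist view (left half) shows the closed finger tips at (200,185), centred on the guard at (203,95). The bottle and tape measure are clear to the left. I'll go in under the lip.

>>> {"method": "play_rows", "body": {
  "travel": [
    [20,-2,1],
    [40,-4,2],
    [57,-3,3],
    [62,4,3],
    [67,12,3],
    [69,17,3],
    [69,18,3]
  ],
  "turn": [
    [0,0,0],
    [0,0,0],
    [0,0,0],
    [0,0,0],
    [0,0,0],
    [0,0,0],
    [0,0,0]
  ],
  "fingers": [-1,-1,-1,-1,-1,-1,-1]
}}

```text
time_s: 2.4
eef_pos: [566.2, -7.4, 85.2]
ee_rot: [0.564, 0.426, -0.275, 0.652]
wrist_force: [-0.0, 0.3, 0.4]
width: -0.2
```

Run:
```python
from h import *
where();show((-19,10),(-18,18),(-16,26),(-16,32))
a=read_camera("wrist")[:,:,::-1];s=read_camera("side")[:,:,::-1]
o=np.zeros((400,800,3),np.uint8);o[:,:400]=cv2.resize(a[80:280,200:400],(400,400),interpolation=2);o[:,400:]=cv2.resize(s[170:270,270:370],(400,400),interpolation=2);cv2.imwrite("pics/d.png",o)
```

```text
t 2.4 corner x,y,z -18.6 -3.7 10.8 lean 30.1 F box 0.06 0.34 0.38 w -0.2
(-19, 10) [0.4, -0.7, -3.7] [-0.0, 0.002, -0.002]
(-18, 18) [-6.0, 4.2, -3.7] [-0.0, 0.002, -0.002]
(-16, 26) [-11.9, 9.9, -3.7] [-0.0, 0.002, -0.002]
(-16, 32) [-17.1, 12.9, -3.6] [-0.0, 0.002, -0.002]
```

View pics/d.png

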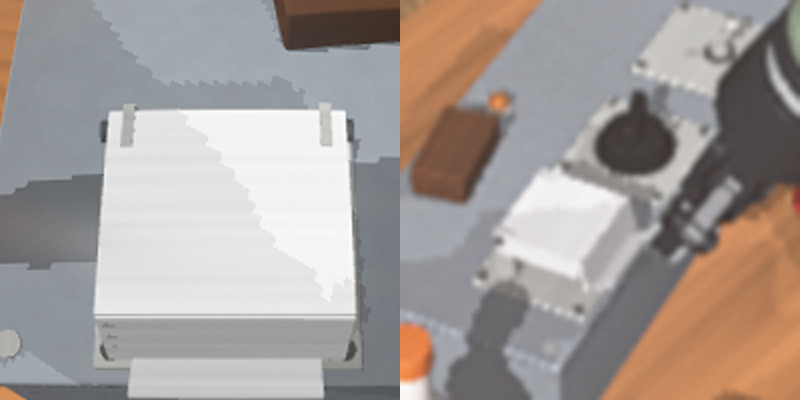

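The guard is still shut at (225,210) in the left panel, and the tip is at the lip. I'll lift.

>>> {"method": "play_rows", "body": {
  "travel": [
    [-3,2,-2],
    [-6,4,-3],
    [-9,7,-3],
    [-12,10,-3],
    [-15,12,-3],
    [-17,13,-3],
    [-17,13,-3]
  ],
  "turn": [
    [0,0,0],
    [0,0,0],
    [0,0,0],
    [0,0,0],
    [0,0,0],
    [0,0,0],
    [0,0,0]
  ],
  "fingers": [-1,-1,-1,-1,-1,-1,-1]
}}

```text
time_s: 3.2
eef_pos: [567.4, -3.7, 106.3]
ee_rot: [0.564, 0.426, -0.275, 0.652]
wrist_force: [0.1, -1.4, 0.3]
width: 0.0
```

Run:
```python
from h import *
where();where();show((-10,30),(-4,27),(4,27),(14,27))
a=read_camera("wrist")[:,:,::-1];s=read_camera("side")[:,:,::-1]
where()
o=np.zeros((400,800,3),np.uint8);o[:,:400]=cv2.resize(a[80:340,190:450],(400,400),interpolation=2);o[:,400:]=cv2.resize(s[170:270,270:370],(400,400),interpolation=2);cv2.imwrite("pics/e.png",o)
```

```text
t 3.2 corner x,y,z -16.5 -0.3 31.8 lean 30.1 F box -0.23 -1.41 0.31 w 0.0
t 3.2 corner x,y,z -16.5 -0.3 31.8 lean 30.1 F box -0.23 -1.41 0.31 w 0.0
(-10, 30) [4.8, 4.7, -0.4] [-0.0, 0.001, -0.002]
(-4, 27) [10.4, 8.4, -0.4] [-0.0, 0.001, -0.002]
(4, 27) [14.4, 15.3, -0.4] [-0.0, 0.001, -0.002]
(14, 27) [19.5, 24.0, -0.4] [-0.0, 0.001, -0.002]
t 3.3 corner x,y,z -16.9 -0.1 31.2 lean 30.1 F box 0.51 -0.56 0.31 w -0.2
```

View pics/e.png

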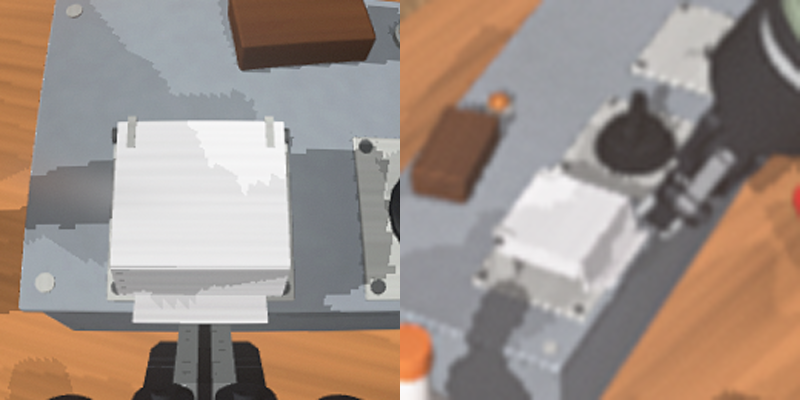

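The guard hasn't lifted. The fingers meet the lip edge at (205,322) in the left panel. I'll project the TCP, the corner and the lip into the wrist view to find the real tip.

```bash
cat >> h.py <<'E'
def wproj(P,p):
    M=p["world_to_cam"];q=M[:3,:3]@np.asarray(P,float)+M[:3,3];r=np.hypot(q[0],q[1]);t=np.arctan2(r,q[2])
    return np.array([p["cx"]+p["fx"]*t*q[0]/r,p["cy"]+p["fy"]*t*q[1]/r])
def G(a,b,c): return np.r_[gs+a*u+b*y,80+c]
def wristpic(fn,a,b,c,d,f=3):
    s=sense();T=R.from_quat(s["ee_rot"]).as_matrix();p=camera_params("wrist");im=read_camera("wrist")[:,:,::-1].copy()
    big=cv2.resize(im[b:d,a:c],None,fx=f,fy=f,interpolation=2)
    def dot(P,col):
        q=wproj(P,p);cv2.circle(big,tuple(int(round(v)) for v in ((q-[a,b])*f+f/2)),3,col,-1)
    for l in(0,-20,-40):
        for v in(-11,11): dot(s["eef_pos"]+T@[l,v,0],(0,0,255) if v>0 else (255,0,0))
    for P in((-29,23,22),(-29,-23,22),(-18,23,16),(-18,-23,16),(-13,29,36),(-13,-29,36),(35,29,36),(35,-29,36),(-22,72,0)): dot(G(*P),(0,200,0))
    cv2.imwrite(fn,big)
E
python3 - <<'E'
from h import *
where();wristpic("pics/f.png",200,130,420,330)
E
```

```text
t 3.3 corner x,y,z -16.9 -0.1 31.2 lean 30.1 F box 0.51 -0.56 0.31 w -0.2
```

View pics/f.png

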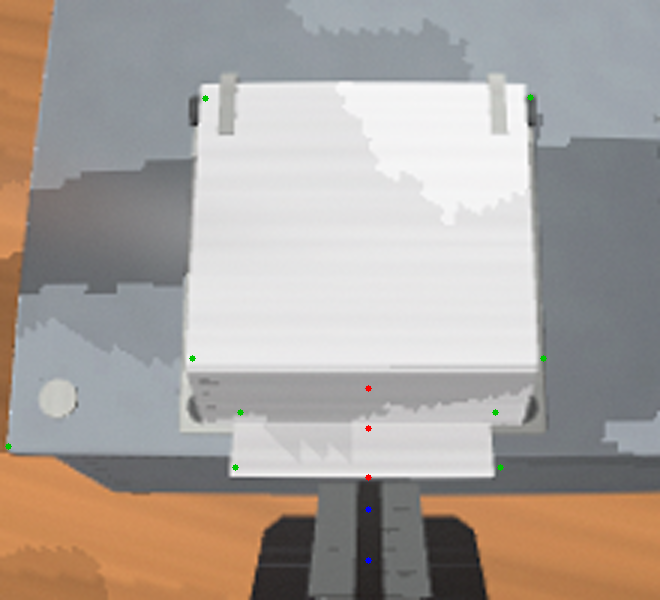

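The finger end sits at wrist row ~290, the same as in the earlier picture, so it isn't hidden behind the lip. The tip is therefore just in front of and above the lip, and shorter or thinner than I assumed. I'll back off a little and see the tip from both views.

>>> {"method": "play_rows", "body": {
  "travel": [
    [-5,-9,0],
    [-12,-22,0],
    [-17,-32,0],
    [-17,-32,0]
  ],
  "turn": [
    [0,0,0],
    [0,0,0],
    [0,0,0],
    [0,0,0]
  ],
  "fingers": [-1,-1,-1,-1]
}}

```text
time_s: 3.75
eef_pos: [529.8, -12.3, 103.2]
ee_rot: [0.564, 0.427, -0.276, 0.651]
wrist_force: [-0.2, -0.4, -0.9]
width: 0.2
```

Run:
```python
from h import *
where()
s=sense();T=R.from_quat(s["ee_rot"]).as_matrix();p=camera_params("wrist")
a=read_camera("wrist")[:,:,::-1];q=camera_params("side");b=read_camera("side")[:,:,::-1];where()
np.savez("tip.npz",e=s["eef_pos"],T=T,M=p["world_to_cam"])
A=cv2.resize(a[260:360,270:370],(400,400),interpolation=0)
c=proj("side",s["eef_pos"],q);x0,y0=int(c[0])-25,int(c[1])-30;print("side crop",x0,y0)
C=cv2.resize(b[y0:y0+50,x0:x0+50],(400,400),interpolation=0)
for l in(0,-20,-40):
  for v in(-11,0,11):
    P=s["eef_pos"]+T@[l,v,0];w=wproj(P,p);k=proj("side",P,q);print(l,v,w.round(1),k.round(1))
    for I,m,o,f in((A,w,(270,260),4),(C,k,(x0,y0),8)):
      cv2.circle(I,tuple(int(round(t)) for t in (m-o)*f+f/2),2,((255,0,0),(0,255,0),(0,0,255))[v//11+1],-1)
cv2.imwrite("pics/g.png",np.hstack([A,C]))
```

```text
t 3.75 corner x,y,z -55.1 0.6 28.7 lean 29.9 F box -0.3 -0.35 -0.87 w 0.2
t 3.85 corner x,y,z -53.4 -0.3 29.8 lean 30.1 F box 0.11 0.53 0.05 w -0.3
side crop 317 209
0 -11 [322.1 299.1] [346.  242.5]
0 0 [322.1 279.4] [342.1 239.3]
0 11 [322.1 258.8] [338.1 236.1]
-20 -11 [322.1 316.1] [350.4 238.2]
-20 0 [322.1 294.6] [346.4 235. ]
-20 11 [322.1 272. ] [342.4 231.8]
-40 -11 [322.1 336.9] [354.9 233.8]
-40 0 [322.1 313.5] [350.8 230.6]
-40 11 [322.1 288.7] [346.8 227.3]
```

View pics/g.png

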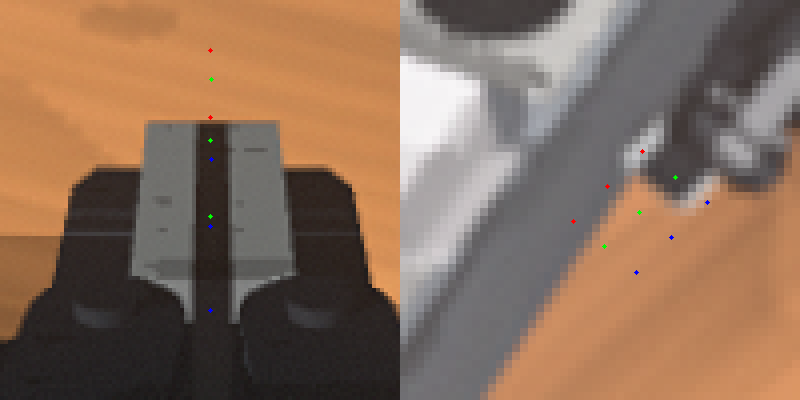

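The side view (right panel) shows the front corner of the tip at about (345,229), and the wrist view puts the tip's end at (323,290.5). Both place the real tip about 30 mm behind the stated TCP. I'll triangulate to get a number.

Run:
```python
from h import *
from scipy.optimize import least_squares
D=np.load("tip.npz");e,T=D["e"],D["T"];p=dict(camera_params("wrist"));p["world_to_cam"]=D["M"];q=camera_params("side")
print(p["fx"])
for so in((345,229),(346,229),(345,230.5)):
  r=least_squares(lambda x:np.r_[wproj(e+T@[x[0],x[1],x[2]],p)-[323,290.5],proj("side",e+T@x,q)-so],[-30,10,0]);print(so,r.x.round(1),r.fun.round(1))
# width of the front edge, 34 px in wrist view
for l,v in((-40,11),(-30,6),(-20,2)):
  print(l,v,[ (wproj(e+T@[l,v,h],p)-wproj(e+T@[l,v,-h],p))[0].round(1) for h in(9,11,14.5)])
print((T.T@(-D["M"][:3,:3].T@D["M"][:3,3]-e)).round(1), (T.T@D["M"][2,:3]).round(2))
```

```text
371.64829954431775
(345, 229) [-34.4   8.1   0.3] [-0.1 -0.3  1.7  0.3]
(346, 229) [-35.    8.3   0.4] [-0.  -0.1  0.7  0.2]
(345, 230.5) [-30.2   6.3   0.4] [-0.1 -0.3  1.4  0.3]
-40 11 [np.float64(45.2), np.float64(55.2), np.float64(72.6)]
-30 6 [np.float64(42.0), np.float64(51.3), np.float64(67.6)]
-20 2 [np.float64(39.4), np.float64(48.1), np.float64(63.3)]
[-1.775e+02  6.650e+01  1.000e-01] [ 0.96 -0.27  0.  ]
```

```bash
python3 - <<'E'
s=open("h.py").read()
s=s.replace('gs=B["u"],B["y"],B["gs"]','gs=B["u"],B["y"],B["gs"];gs=gs-1.5*u+1*y;K=np.array([-32,8,0.])').replace("-11*M[:,1]","-M@K").replace("+11*T[:,1]","+T@K").replace("th=30","th=35")
open("h.py","w").write(s)
E
python3 - <<'E'
from h import *
where();show((-55,30),(-45,7),(-24,7))
E
```

```text
t 3.85 corner x,y,z -70.5 -1.3 56.0 lean 30.1 F box 0.11 0.53 0.05 w -0.3
(-55, 30) [30.9, 3.2, -1.3] [-0.001, 0.001, 0.086]
(-45, 7) [55.8, 0.3, -1.4] [-0.001, 0.001, 0.086]
(-24, 7) [66.3, 18.5, -1.4] [-0.001, 0.001, 0.086]
```

>>> {"method": "play_rows", "body": {
  "travel": [
    [15,1,-1],
    [31,3,-1],
    [45,1,-1],
    [56,0,-1],
    [56,0,-1]
  ],
  "turn": [
    [0,0,0.04],
    [0,0,0.086],
    [0,0,0.086],
    [0,0,0.086],
    [0,0,0.086]
  ],
  "fingers": [-1,-1,-1,-1,-1]
}}

```text
time_s: 4.35
eef_pos: [558.4, -4.6, 54.5]
ee_rot: [0.582, 0.402, -0.247, 0.662]
wrist_force: [0.5, -0.3, -0.0]
width: -0.0
```

Run:
```python
from h import *
where();show((-32,7),(-24,7),(-20,7))
s=sense();T=R.from_quat(s["ee_rot"]).as_matrix();q=camera_params("side");b=read_camera("side")[:,:,::-1];p=camera_params("wrist");a=read_camera("wrist")[:,:,::-1]
C=cv2.resize(b[200:270,300:370],(420,420),interpolation=2)
A=cv2.resize(a[230:330,270:370],(400,420),interpolation=2)
for l in(0,-20,-40):
  for v in(-8,8):
    m=proj("side",s["eef_pos"]+T@[l,v,0],q);cv2.circle(C,tuple(int(round(t)) for t in (m-[300,200])*6+3),2,(0,0,255) if v>0 else (255,0,0),-1)
for P in((-29,23,22),(-29,-23,22),(-22,0,0),(-22,-30,0)):
    m=proj("side",G(*P),q);cv2.circle(C,tuple(int(round(t)) for t in (m-[300,200])*6+3),2,(0,255,0),-1)
cv2.imwrite("pics/i.png",np.hstack([A,C]))
```

```text
t 4.35 corner x,y,z -45.2 0.0 5.3 lean 34.9 F box 0.39 -0.45 -0.03 w -0.0
(-32, 7) [6.2, 11.9, 0.0] [-0.002, 0.0, 0.002]
(-24, 7) [10.8, 18.4, 0.0] [-0.002, 0.0, 0.002]
(-20, 7) [13.1, 21.7, 0.0] [-0.002, 0.0, 0.002]
```

View pics/i.png

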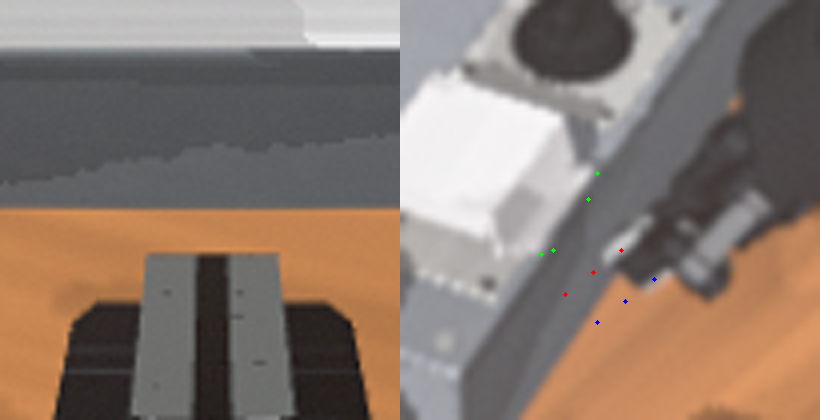

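In the side panel the tip's front corner is at (607,255), about 31 mm behind the stated TCP, which confirms the offset. The tip is below lip height and in front of the box. I'll go in and lift.

>>> {"method": "play_rows", "body": {
  "travel": [
    [4,7,0],
    [7,13,0],
    [10,18,0],
    [11,19,0],
    [7,21,0],
    [3,24,0],
    [-1,27,0],
    [-5,30,0],
    [-9,33,0],
    [-9,33,0]
  ],
  "turn": [
    [0,0,0],
    [0,0,0],
    [0,0,0],
    [0,0,0],
    [0,0,0],
    [0,0,0],
    [0,0,0],
    [0,0,0],
    [0,0,0],
    [0,0,0]
  ],
  "fingers": [-1,-1,-1,-1,-1,-1,-1,-1,-1,-1]
}}

```text
time_s: 5.45
eef_pos: [581.5, 0.1, 84.2]
ee_rot: [0.582, 0.4, -0.246, 0.664]
wrist_force: [-0.2, -0.4, -0.5]
width: 0.6
```

Run:
```python
from h import *
where();show((-14,32),(-8,28),(-2,26),(6,26),(14,26))
b=read_camera("side")[:,:,::-1];a=read_camera("wrist")[:,:,::-1];where()
C=cv2.resize(b[180:270,280:370],(420,420),interpolation=2)
A=cv2.resize(a[100:340,200:440],(380,420),interpolation=2)
cv2.imwrite("pics/j.png",np.hstack([A,C]))
```

```text
t 5.45 corner x,y,z -21.8 -1.0 34.9 lean 35.2 F box -0.34 -0.36 -0.54 w 0.6
(-14, 32) [6.9, 4.6, -1.1] [-0.0, 0.003, -0.003]
(-8, 28) [13.6, 7.2, -1.2] [-0.0, 0.003, -0.003]
(-2, 26) [18.7, 11.0, -1.2] [-0.0, 0.003, -0.003]
(6, 26) [23.3, 17.5, -1.2] [-0.0, 0.003, -0.003]
(14, 26) [27.9, 24.1, -1.2] [-0.0, 0.003, -0.003]
t 5.55 corner x,y,z -22.1 -0.9 34.2 lean 35.1 F box 0.88 -1.13 -0.23 w -0.2
```

View pics/j.png

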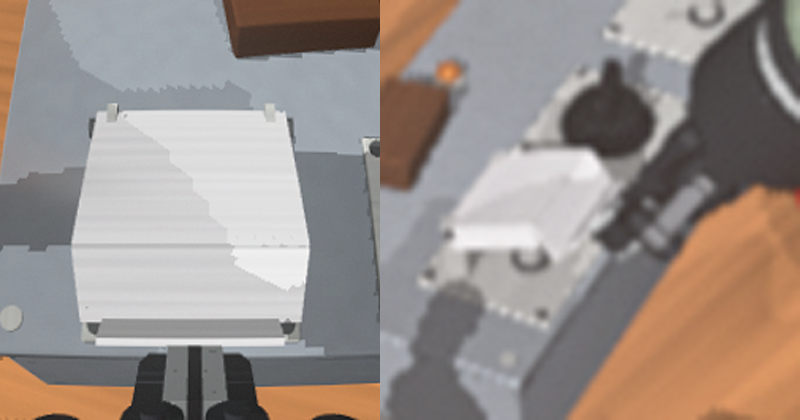

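The guard is up: in the left panel its top and front flap both face the camera, its front edge is at row 245, and the tip is under the lip at (195,350). I'll raise it a bit more and hold, so step 1 counts with margin, then go in.

>>> {"method": "play_rows", "body": {
  "travel": [
    [-1,3,-1],
    [-2,6,-1],
    [-2,6,-1],
    [-2,6,-1],
    [4,7,-1],
    [11,6,-1],
    [16,5,-1],
    [16,5,-1]
  ],
  "turn": [
    [0,0,0],
    [0,0,0],
    [0,0,0],
    [0,0,0],
    [0,0,0],
    [0,0,0],
    [0,0,0],
    [0,0,0]
  ],
  "fingers": [-1,-1,-1,-1,-1,-1,-1,-1]
}}

```text
time_s: 6.35
eef_pos: [593.4, 4.7, 71.8]
ee_rot: [0.582, 0.401, -0.247, 0.663]
wrist_force: [-0.1, 0.5, -0.4]
width: -0.0
```

Run:
```python
from h import *
where();show((-12,25),(-8,25),(0,25),(8,25),(14,25))
a=read_camera("wrist")[:,:,::-1];where();cv2.imwrite("pics/k_raw.png",a)
# guard front-top edge row predicted by angle, finger x column
p=camera_params("wrist")
for d in(15,20,25,30,35,40,50):
  t=np.radians(d);P=lambda x,z,b:G(35+(x-35)*np.cos(t)+(z-34)*np.sin(t),b,34-(x-35)*np.sin(t)+(z-34)*np.cos(t))
  print(d,[wproj(P(*k),p).round(0).tolist() for k in((-13,36,29),(-13,36,-29),(-29,22,23),(-29,22,-23))])
g=cv2.cvtColor(a,cv2.COLOR_BGR2GRAY)
for r in range(150,310,8): 
  c=np.where((g[r,200:440]>175))[0]; print(r,(c.min()+200,c.max()+200,len(c)) if len(c) else None,end=" ")
```

```text
t 6.35 corner x,y,z -9.1 0.4 22.6 lean 35.0 F box -0.02 0.51 -0.36 w -0.0
(-12, 25) [-3.6, -1.0, 0.4] [-0.001, 0.001, -0.0]
(-8, 25) [-1.3, 2.3, 0.4] [-0.001, 0.001, -0.0]
(0, 25) [3.2, 8.9, 0.4] [-0.001, 0.001, -0.0]
(8, 25) [7.8, 15.4, 0.3] [-0.001, 0.001, -0.0]
(14, 25) [11.3, 20.3, 0.3] [-0.001, 0.001, -0.0]
t 6.4 corner x,y,z -9.0 0.3 23.1 lean 35.0 F box 0.08 -0.11 0.23 w -0.1
15 [[243.0, 277.0], [404.0, 276.0], [261.0, 333.0], [385.0, 333.0]]
20 [[241.0, 270.0], [406.0, 270.0], [259.0, 329.0], [388.0, 329.0]]
25 [[239.0, 262.0], [408.0, 261.0], [256.0, 324.0], [390.0, 324.0]]
30 [[237.0, 253.0], [410.0, 252.0], [253.0, 317.0], [393.0, 316.0]]
35 [[235.0, 242.0], [411.0, 242.0], [251.0, 308.0], [396.0, 307.0]]
40 [[234.0, 231.0], [413.0, 231.0], [248.0, 296.0], [399.0, 296.0]]
50 [[231.0, 206.0], [415.0, 206.0], [243.0, 268.0], [404.0, 267.0]]
150 None 158 None 166 None 174 (np.int64(259), np.int64(388), 115) 182 (np.int64(257), np.int64(390), 134) 190 (np.int64(255), np.int64(392), 138) 198 (np.int64(252), np.int64(394), 143) 206 (np.int64(250), np.int64(397), 148) 214 (np.int64(248), np.int64(399), 152) 222 (np.int64(246), np.int64(401), 156) 230 (np.int64(244), np.int64(403), 160) 238 (np.int64(242), np.int64(405), 164) 246 (np.int64(240), np.int64(407), 168) 254 (np.int64(239), np.int64(409), 171) 262 (np.int64(238), np.int64(409), 172) 270 (np.int64(239), np.int64(407), 169) 278 (np.int64(240), np.int64(406), 167) 286 (np.int64(241), np.int64(405), 165) 294 (np.int64(243), np.int64(404), 162) 302 (np.int64(244), np.int64(403), 160)
```

The guard's front edge is at wrist row ~260 with width 171, so it is up about 26° (0.45 rad). I'll push the toggle forward now.

>>> {"method": "play_rows", "body": {
  "travel": [
    [-1,2,0],
    [1,5,0],
    [3,9,0],
    [5,12,0],
    [8,15,0],
    [9,17,0],
    [9,17,0]
  ],
  "turn": [
    [0,0,0],
    [0,0,0],
    [0,0,0],
    [0,0,0],
    [0,0,0],
    [0,0,0],
    [0,0,0]
  ],
  "fingers": [-1,-1,-1,-1,-1,-1,-1]
}}

```text
time_s: 7.1
eef_pos: [614.4, 9.2, 77.0]
ee_rot: [0.583, 0.399, -0.246, 0.664]
wrist_force: [-1.8, 1.6, 5.5]
width: -0.1
```

```bash
cat > g.py <<'E'
from h import *
where();show((12,25),(14,25),(16,25),(18,25))
a=read_camera("wrist")[:,:,::-1];where();cv2.imwrite("pics/l_raw.png",a)
g=cv2.cvtColor(a,cv2.COLOR_BGR2GRAY);p=camera_params("wrist")
w=[(np.count_nonzero(g[r,200:440]>150),r) for r in range(130,300,3)];print(max(w))
for d in(30,40,50,60,70,80):
  t=np.radians(d);P=lambda x,z,b:G(35+(x-35)*np.cos(t)+(z-34)*np.sin(t),b,34-(x-35)*np.sin(t)+(z-34)*np.cos(t))
  print(d,[wproj(P(*k),p).round(0).tolist() for k in((-13,36,29),(-13,36,-29))],end=" ")
E
python3 g.py
```

```text
t 7.1 corner x,y,z 12.3 -0.3 27.8 lean 35.3 F box -1.34 1.95 5.54 w -0.1
(12, 25) [2.1, -2.0, -0.4] [-0.001, 0.003, -0.005]
(14, 25) [3.2, -0.3, -0.4] [-0.001, 0.003, -0.005]
(16, 25) [4.4, 1.3, -0.4] [-0.001, 0.003, -0.005]
(18, 25) [5.5, 2.9, -0.4] [-0.001, 0.003, -0.005]
t 7.15 corner x,y,z 12.2 -0.3 27.8 lean 35.3 F box -0.93 1.45 4.81 w -0.2
(np.int64(199), 289)
30 [[234.0, 317.0], [409.0, 317.0]] 40 [[231.0, 298.0], [413.0, 298.0]] 50 [[228.0, 275.0], [415.0, 274.0]] 60 [[226.0, 248.0], [417.0, 248.0]] 70 [[226.0, 221.0], [417.0, 220.0]] 80 [[227.0, 194.0], [416.0, 194.0]]
```

The force is mainly upward (5 N), so the slanted end face is riding on the toggle's tip. I'll back off, go in lower, and push again.

Run:
```python
from h import *
where();show((2,30),(-8,28),(-9,19),(0,19),(6,19),(10,19))
```

```text
t 7.15 corner x,y,z 12.2 -0.3 27.8 lean 35.3 F box -0.93 1.45 4.81 w -0.2
(2, 30) [-7.7, -7.3, -0.3] [-0.001, 0.003, -0.005]
(-8, 28) [-11.9, -16.6, -0.3] [-0.001, 0.003, -0.005]
(-9, 19) [-5.1, -22.6, -0.3] [-0.001, 0.003, -0.005]
(0, 19) [0.1, -15.2, -0.3] [-0.001, 0.003, -0.005]
(6, 19) [3.6, -10.3, -0.4] [-0.001, 0.003, -0.005]
(10, 19) [5.9, -7.1, -0.4] [-0.001, 0.003, -0.005]
```

>>> {"method": "play_rows", "body": {
  "travel": [
    [-4,-4,0],
    [-8,-8,0],
    [-12,-16,0],
    [-8,-20,0],
    [-5,-23,0],
    [-3,-19,0],
    [0,-15,0],
    [2,-13,0],
    [2,-13,0]
  ],
  "turn": [
    [0,0,0],
    [0,0,0],
    [0,0,0],
    [0,0,0],
    [0,0,0],
    [0,0,0],
    [0,0,0],
    [0,0,0],
    [0,0,0]
  ],
  "fingers": [-1,-1,-1,-1,-1,-1,-1,-1,-1]
}}

```text
time_s: 8.05
eef_pos: [595.9, 6.4, 59.8]
ee_rot: [0.58, 0.405, -0.25, 0.661]
wrist_force: [-34.4, -18.6, 6.5]
width: 0.1
```

Run:
```python
from h import *
where();show((4,19),(8,19),(10,19),(12,19))
read_camera("wrist");where()
```

```text
t 8.05 corner x,y,z -5.9 1.4 10.7 lean 34.3 F box -37.93 -9.56 6.51 w 0.1
(4, 19) [-1.2, 13.2, 1.4] [-0.001, -0.0, 0.012]
(8, 19) [1.1, 16.5, 1.4] [-0.001, -0.0, 0.012]
(10, 19) [2.2, 18.2, 1.4] [-0.001, -0.0, 0.012]
(12, 19) [3.4, 19.9, 1.4] [-0.001, -0.0, 0.012]
t 8.1 corner x,y,z -5.9 1.4 10.8 lean 34.3 F box -37.66 -8.7 5.96 w -0.0
```

38 N backward means something is jammed. I'll ease off at once.

>>> {"method": "play_rows", "body": {
  "travel": [
    [-1,-3,0],
    [-2,-5,0]
  ],
  "turn": [
    [0,0,0],
    [0,0,0]
  ],
  "fingers": [-1,-1]
}}

```text
time_s: 8.3
eef_pos: [589.6, 5.2, 57.4]
ee_rot: [0.58, 0.406, -0.251, 0.66]
wrist_force: [-0.4, 0.2, -1.1]
width: -0.1
```

Run:
```python
from h import *
where()
p=camera_params("wrist");a=read_camera("wrist")[:,:,::-1];b=read_camera("side")[:,:,::-1];t=read_camera("top")[:,:,::-1];where()
A=cv2.resize(a[100:400,170:470],(400,400),interpolation=2);C=cv2.resize(b[170:250,290:370],(400,400),interpolation=2)
for l in(0,-20,-32):
    s=sense();T=R.from_quat(s["ee_rot"]).as_matrix();m=proj("side",s["eef_pos"]+T@[l,8,0]);print(m)
    cv2.circle(C,tuple(int(round(k)) for k in (m-[290,170])*5+2.5),2,(0,0,255),-1)
for P in ((-18,35,2),(-18,-35,2),(52,35,2),(35,24,34),(35,-24,34),(0,0,30),(18,0,30)):
    m=proj("side",G(*P));cv2.circle(C,tuple(int(round(k)) for k in (m-[290,170])*5+2.5),2,(0,255,0),-1)
cv2.imwrite("pics/m.png",np.hstack([A,C]));cv2.imwrite("pics/m_a.png",a);cv2.imwrite("pics/m_b.png",b)
```

```text
t 8.3 corner x,y,z -12.2 1.7 8.3 lean 34.2 F box -0.28 0.33 -1.06 w -0.1
t 8.45 corner x,y,z -11.8 1.9 8.9 lean 34.2 F box -8.33 -1.06 0.82 w -0.2
[313.36132418 243.36051516]
[317.7268294  239.67457136]
[320.39350827 237.42300414]
```

View pics/m.png

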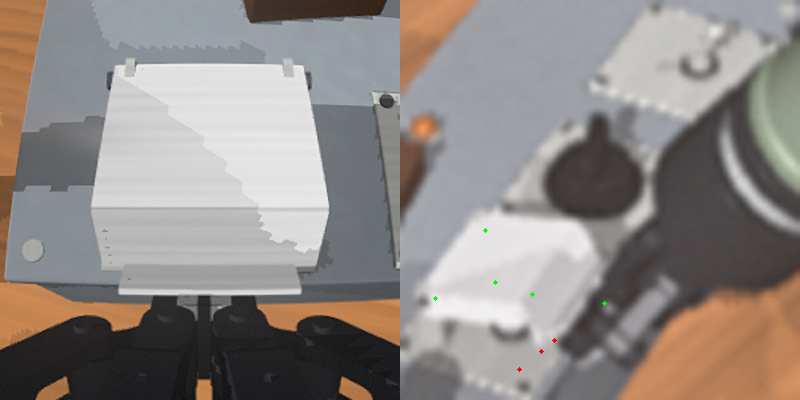

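The guard is still up on the finger, with its front edge at (92–328,208) in the left panel and its lip at row ~280. The bushing is visible under it at (515,325) in the right panel. I'll work out the guard angle and contact geometry numerically; that was my last picture.

```bash
cat > ang.py <<'E'
from h import *
def edges(f):
    im=cv2.imread(f);g=im.min(2)
    n=[]
    for r in range(130,330,2):
        row=g[r,323-110:323+110]>130
        L=323-110+np.argmax(row);Rr=323+109-np.argmax(row[::-1]);n.append((r,L,Rr,Rr-L,int(g[r,300])))
    return n
def gpt(x,z,b,d):
    t=np.radians(d);return G(35+(x-35)*np.cos(t)+(z-34)*np.sin(t),b,34-(x-35)*np.sin(t)+(z-34)*np.cos(t))
E
python3 - <<'E'
from ang import *
where();p=camera_params("wrist")
s=sense();T=R.from_quat(s["ee_rot"]).as_matrix()
for d in range(5,45,5):
  print(d,[wproj(gpt(*k,d),p).round(0).tolist() for k in((35,36,29),(-13,36,29),(-13,36,-29),(-18,16,23),(-29,22,23),(-29,22,-23))],"lip in tool",(T.T@(gpt(-29,22,0,d)-s["eef_pos"])).round(1))
E
```

```text
t 8.45 corner x,y,z -11.8 1.9 8.9 lean 34.2 F box -8.33 -1.06 0.82 w -0.2
5 [[255.0, 158.0], [243.0, 270.0], [411.0, 270.0], [268.0, 300.0], [264.0, 325.0], [390.0, 325.0]] lip in tool [-57.6   3.6   1.9]
10 [[255.0, 158.0], [241.0, 265.0], [414.0, 265.0], [266.0, 300.0], [262.0, 324.0], [393.0, 323.0]] lip in tool [-62.5   6.6   1.9]
15 [[255.0, 157.0], [239.0, 258.0], [416.0, 258.0], [264.0, 299.0], [259.0, 321.0], [396.0, 321.0]] lip in tool [-67.1   9.9   1.8]
20 [[255.0, 157.0], [236.0, 251.0], [419.0, 251.0], [262.0, 297.0], [256.0, 317.0], [399.0, 317.0]] lip in tool [-71.3  13.7   1.8]
25 [[255.0, 157.0], [234.0, 241.0], [422.0, 241.0], [259.0, 293.0], [253.0, 310.0], [403.0, 310.0]] lip in tool [-75.3  17.8   1.8]
30 [[255.0, 157.0], [232.0, 231.0], [424.0, 231.0], [257.0, 288.0], [250.0, 302.0], [406.0, 302.0]] lip in tool [-78.8  22.2   1.8]
35 [[255.0, 156.0], [230.0, 219.0], [426.0, 219.0], [255.0, 281.0], [247.0, 291.0], [410.0, 291.0]] lip in tool [-82.   26.9   1.8]
40 [[255.0, 156.0], [228.0, 206.0], [428.0, 206.0], [252.0, 273.0], [244.0, 278.0], [413.0, 278.0]] lip in tool [-84.8  31.9   1.8]
```

The guard is at about 15°, and the lip rests 35 mm up the finger. The rear corner of the 22 mm thick finger had caught the lid's front edge. I'll raise first, verify, then push forward at z ≈ 21.

Run:
```python
from h import *
where();show((-14,15),(-13,24),(-8,22),(0,21))
```

```text
t 8.45 corner x,y,z -11.8 1.9 8.9 lean 34.2 F box -8.33 -1.06 0.82 w -0.2
(-14, 15) [-6.2, 2.0, 1.9] [-0.0, -0.001, 0.014]
(-13, 24) [-13.1, 7.9, 1.9] [-0.0, -0.001, 0.014]
(-8, 22) [-8.6, 10.9, 1.9] [-0.0, -0.001, 0.014]
(0, 21) [-3.3, 17.0, 1.9] [-0.0, -0.001, 0.014]
```

>>> {"method": "play_rows", "body": {
  "travel": [
    [-6,2,1],
    [-10,5,2],
    [-13,8,2],
    [-13,8,2],
    [-13,8,2]
  ],
  "turn": [
    [0,0,0.01],
    [0,0,0.01],
    [0,0,0.01],
    [0,0,0.01],
    [0,0,0.01]
  ],
  "fingers": [-1,-1,-1,-1,-1]
}}

```text
time_s: 8.95
eef_pos: [590.7, 3.1, 74.1]
ee_rot: [0.581, 0.403, -0.247, 0.663]
wrist_force: [-0.3, 0.3, 0.3]
width: 0.0
```

Run:
```python
from h import *
where();show((-8,22),(0,21),(5,21),(8,21))
```

```text
t 8.95 corner x,y,z -12.0 -0.5 25.0 lean 34.9 F box -0.23 0.37 0.32 w 0.0
(-8, 22) [4.8, 1.7, -0.5] [0.0, -0.001, 0.002]
(0, 21) [10.1, 7.7, -0.5] [0.0, -0.001, 0.002]
(5, 21) [13.0, 11.8, -0.4] [0.0, -0.001, 0.002]
(8, 21) [14.7, 14.2, -0.4] [0.0, -0.001, 0.002]
```

>>> {"method": "play_rows", "body": {
  "travel": [
    [5,2,0],
    [7,4,0],
    [9,6,0],
    [9,6,0]
  ],
  "turn": [
    [0,0,0],
    [0,0,0],
    [0,0,0],
    [0,0,0]
  ],
  "fingers": [-1,-1,-1,-1]
}}

```text
time_s: 9.35
eef_pos: [600.2, 5.7, 69.4]
ee_rot: [0.581, 0.403, -0.247, 0.662]
wrist_force: [-3.8, -1.7, 0.5]
width: 0.2
```

Run:
```python
from h import *
where();show((2,21),(5,21),(8,21),(10,21))
```

```text
t 9.35 corner x,y,z -2.2 -0.3 20.3 lean 34.8 F box -4.13 -0.73 0.45 w 0.2
(2, 21) [1.8, 4.0, -0.3] [0.0, -0.001, 0.003]
(5, 21) [3.5, 6.4, -0.3] [0.0, -0.001, 0.003]
(8, 21) [5.2, 8.9, -0.3] [0.0, -0.001, 0.003]
(10, 21) [6.4, 10.5, -0.3] [0.0, -0.001, 0.003]
```

The 4 N reaction in x is the toggle's front face, right where expected. I'll push on.

>>> {"method": "play_rows", "body": {
  "travel": [
    [1,3,0],
    [3,5,0],
    [4,7,0],
    [4,7,0]
  ],
  "turn": [
    [0,0,0],
    [0,0,0],
    [0,0,0],
    [0,0,0]
  ],
  "fingers": [-1,-1,-1,-1]
}}

```text
time_s: 9.75
eef_pos: [609.0, 7.6, 70.7]
ee_rot: [0.581, 0.403, -0.247, 0.663]
wrist_force: [-0.8, -0.0, 1.2]
width: -0.2
```

Run:
```python
from h import *
where();show((6,21),(8,21),(10,21),(12,21))
```

```text
t 9.75 corner x,y,z 6.8 -0.7 21.6 lean 34.9 F box -0.81 0.18 1.19 w -0.2
(6, 21) [0.0, -0.9, -0.7] [0.001, -0.001, 0.002]
(8, 21) [1.2, 0.8, -0.7] [0.001, -0.001, 0.002]
(10, 21) [2.3, 2.4, -0.6] [0.001, -0.001, 0.002]
(12, 21) [3.5, 4.0, -0.6] [0.001, -0.001, 0.002]
```

>>> {"method": "play_rows", "body": {
  "travel": [
    [1,1,0],
    [2,2,0],
    [2,2,0]
  ],
  "turn": [
    [0,0,0],
    [0,0,0],
    [0,0,0]
  ],
  "fingers": [-1,-1,-1]
}}

```text
time_s: 10.05
eef_pos: [612.1, 8.2, 70.6]
ee_rot: [0.581, 0.402, -0.246, 0.663]
wrist_force: [-1.5, -0.2, 0.9]
width: 0.1
```

Run:
```python
from h import *
where();show((10,21),(12,21),(14,21))
```

```text
t 10.05 corner x,y,z 10.0 -0.8 21.4 lean 34.9 F box -1.53 0.14 0.91 w 0.1
(10, 21) [0.3, -0.2, -0.8] [0.001, -0.0, 0.001]
(12, 21) [1.5, 1.5, -0.8] [0.001, -0.0, 0.001]
(14, 21) [2.6, 3.1, -0.8] [0.001, -0.0, 0.001]
```

>>> {"method": "play_rows", "body": {
  "travel": [
    [1,1,0],
    [2,2,0],
    [2,2,0]
  ],
  "turn": [
    [0,0,0],
    [0,0,0],
    [0,0,0]
  ],
  "fingers": [-1,-1,-1]
}}

```text
time_s: 10.35
eef_pos: [615.2, 9.0, 70.4]
ee_rot: [0.581, 0.402, -0.246, 0.663]
wrist_force: [-2.0, -0.4, 2.2]
width: 0.3
```

Run:
```python
from h import *
where();show((12,21),(14,21),(16,21))
```

```text
t 10.35 corner x,y,z 13.1 -0.8 21.2 lean 35.0 F box -2.0 0.09 2.19 w 0.3
(12, 21) [-0.5, -1.0, -0.8] [0.001, -0.0, 0.001]
(14, 21) [0.7, 0.6, -0.8] [0.001, -0.0, 0.001]
(16, 21) [1.8, 2.3, -0.8] [0.001, -0.0, 0.001]
```

>>> {"method": "play_rows", "body": {
  "travel": [
    [1,1,0],
    [2,2,0],
    [2,2,0]
  ],
  "turn": [
    [0,0,0],
    [0,0,0],
    [0,0,0]
  ],
  "fingers": [-1,-1,-1]
}}

```text
time_s: 10.65
eef_pos: [617.5, 9.7, 69.8]
ee_rot: [0.581, 0.403, -0.246, 0.663]
wrist_force: [-9.3, -2.0, 7.3]
width: -0.3
```

Run:
```python
from h import *
where();show((14,21),(16,21),(18,21))
```

```text
t 10.65 corner x,y,z 15.5 -0.7 20.6 lean 34.9 F box -9.53 0.35 7.33 w -0.3
(14, 21) [-1.2, -1.0, -0.7] [0.002, -0.0, 0.001]
(16, 21) [-0.0, 0.7, -0.7] [0.002, -0.0, 0.001]
(18, 21) [1.1, 2.3, -0.7] [0.002, -0.0, 0.001]
```

Run:
```python
from ang import *
where();p=camera_params("wrist");a=read_camera("wrist")[:,:,::-1];cv2.imwrite("pics/n_a.png",a);where()
cv2.imwrite("pics/n_b.png",read_camera("side")[:,:,::-1])
s=sense();T=R.from_quat(s["ee_rot"]).as_matrix()
print([(n[0],n[1],n[2],n[4]) for n in edges("pics/n_a.png")][::3])
for d in(30,40,50,60,70,80,90):
  print(d,[wproj(gpt(*k,d),p).round(0).tolist() for k in((35,36,29),(-13,36,29),(-13,36,-29),(-29,22,23),(-29,22,-23))],"lip in tool",(T.T@(gpt(-29,22,0,d)-s["eef_pos"])).round(1))
```

```text
t 10.65 corner x,y,z 15.5 -0.7 20.6 lean 34.9 F box -9.53 0.35 7.33 w -0.3
t 10.7 corner x,y,z 15.4 -0.7 20.6 lean 34.9 F box -8.93 -0.17 8.25 w 0.1
[(130, np.int64(213), np.int64(343), 154), (136, np.int64(213), np.int64(344), 156), (142, np.int64(213), np.int64(345), 153), (148, np.int64(213), np.int64(346), 152), (154, np.int64(213), np.int64(347), 154), (160, np.int64(213), np.int64(349), 154), (166, np.int64(213), np.int64(432), 152), (172, np.int64(213), np.int64(432), 134), (178, np.int64(213), np.int64(432), 136), (184, np.int64(213), np.int64(432), 137), (190, np.int64(213), np.int64(432), 138), (196, np.int64(213), np.int64(432), 137), (202, np.int64(213), np.int64(432), 139), (208, np.int64(213), np.int64(432), 140), (214, np.int64(213), np.int64(432), 138), (220, np.int64(213), np.int64(432), 140), (226, np.int64(213), np.int64(432), 141), (232, np.int64(213), np.int64(432), 137), (238, np.int64(213), np.int64(432), 139), (244, np.int64(213), np.int64(404), 141), (250, np.int64(213), np.int64(409), 142), (256, np.int64(227), np.int64(413), 140), (262, np.int64(222), np.in
[... 589 characters left out ...]
0.8]
40 [[249.0, 229.0], [223.0, 304.0], [417.0, 305.0], [240.0, 377.0], [400.0, 377.0]] lip in tool [-90.4   3.5  -0.7]
50 [[249.0, 229.0], [219.0, 280.0], [421.0, 280.0], [233.0, 353.0], [406.0, 354.0]] lip in tool [-94.4  14.1  -0.7]
60 [[249.0, 228.0], [217.0, 251.0], [423.0, 252.0], [227.0, 319.0], [412.0, 320.0]] lip in tool [-96.6  25.2  -0.7]
70 [[250.0, 228.0], [217.0, 222.0], [423.0, 222.0], [222.0, 277.0], [416.0, 277.0]] lip in tool [-96.7  36.6  -0.7]
80 [[250.0, 228.0], [218.0, 193.0], [422.0, 193.0], [221.0, 229.0], [418.0, 229.0]] lip in tool [-94.9  47.8  -0.7]
90 [[250.0, 229.0], [222.0, 167.0], [419.0, 168.0], [223.0, 182.0], [416.0, 182.0]] lip in tool [-91.1  58.5  -0.7]
```

The guard is at ~54° and free, so this force isn't the guard's stop. I'll check the toggle in the side view numerically, near the predicted positions.

Run:
```python
from ang import *
q=camera_params("side")
for n,P in dict(pivot=(9,0,6),off=(0,0,30),mid=(9,0,31.6),on=(18,0,30),brkL=(35,24,34),brkR=(35,-24,34),lip54a=None,plFL=(-18,36,2),plRL=(52,36,2)).items():
    if P:print(n,proj("side",G(*P),q).round(1))
print("lip",proj("side",gpt(-29,22,23,54),q).round(1),proj("side",gpt(-29,22,-23,54),q).round(1),"front",proj("side",gpt(-13,36,29,54),q).round(1))
s=sense();T=R.from_quat(s["ee_rot"]).as_matrix()
for k in((-32,11,7),(-32,11,-7),(-32,-11,7),(-32,-11,-7)):print("tip",k,proj("side",s["eef_pos"]+T@k,q).round(1))
g=cv2.imread("pics/n_b.png");h=cv2.cvtColor(g,cv2.COLOR_BGR2GRAY)
print("    "+" ".join(f"{c:3d}" for c in range(304,340)))
for r in range(212,246):print(r," ".join(f"{v:3d}" for v in h[r,304:340]))
```

```text
pivot [312.4 234.9]
off [315.8 228.4]
mid [312.1 226.6]
on [308.5 225.9]
brkL [296.4 229.1]
brkR [306.6 215.6]
plFL [316.  250.5]
plRL [287.7 240.6]
lip [315.7 220.3] [325.3 207. ] front [305.7 220.8]
tip (-32, 11, 7) [310.2 226.2]
tip (-32, 11, -7) [307.3 230.2]
tip (-32, -11, 7) [317.6 232.8]
tip (-32, -11, -7) [314.8 236.8]
    304 305 306 307 308 309 310 311 312 313 314 315 316 317 318 319 320 321 322 323 324 325 326 327 328 329 330 331 332 333 334 335 336 337 338 339
212 168 164 156 150 145 157 193 221 226 225 225 226 225 226 228 232 214 161 107  71  65  70  71  69  65  66  63  66  70  71  73  72  72  72  73  72
213 174 161 149 144 152 185 219 226 226 225 226 225 225 227 230 227 181 118  79  65  67  69  66  64  61  63  67  70  71  73  73  74  72  72  73  70
214 173 154 143 148 173 212 227 225 225 225 225 225 227 229 228 192 136  86  66  68  70  65  63  59  62  67  73  74  74  74  73  71  74  71  72  71
215 158 146 142 162 199 225 226 224 225 225 224 225 228 228 201 148  97  70  68  69  67  63  60  61  68  73  75  76  73  72  72  73  72  71  72  71
216 146 143 156 193 221 227 226
[... 3708 characters left out ...]
 173 187 197 198 198 197 199 200 186 167 161 137 107 102 108 109 111 111 109 107 110 106 107 105 104 116 139
242 177 177 180 179 175 173 171 173 170 177 193 198 198 198 199 202 201 173 162 146 118 101 105 110 110 110 109 109 108 108 107 105 104 110 129 146
243 178 179 179 177 175 173 173 171 170 177 195 199 197 198 199 200 187 167 158 131 108 105 109 112 110 110 109 110 108 108 106 106 105 121 143 150
244 183 180 177 176 173 172 172 173 176 183 196 199 199 200 197 187 174 166 151 120 104 110 111 110 110 110 108 110 108 106 105 105 116 136 148 152
245 190 182 187 179 172 170 172 178 189 189 189 193 198 198 187 175 164 149 127 109 108 111 112 111 109 110 110 110 109 106 106 110 130 147 151 152
```

The pixels show the bright bat running from the bushing (311.5,234.5) up to (308.5,226). That matches the predicted "on" tip at (308.5,225.9), so the toggle is over and the force is its stop. I'll press slightly more to be sure, then draw straight back.

>>> {"method": "play_rows", "body": {
  "travel": [
    [0,1,0],
    [1,2,0],
    [1,2,0],
    [1,2,0]
  ],
  "turn": [
    [0,0,0],
    [0,0,0],
    [0,0,0],
    [0,0,0]
  ],
  "fingers": [-1,-1,-1,-1]
}}

```text
time_s: 11.15
eef_pos: [617.8, 9.9, 69.6]
ee_rot: [0.581, 0.403, -0.247, 0.663]
wrist_force: [-16.5, -4.4, 13.0]
width: -0.4
```

Run:
```python
from h import *
where();show((0,23),(-15,24),(-30,24))
```

```text
t 11.15 corner x,y,z 16.0 -0.6 20.4 lean 34.8 F box -17.06 -0.24 12.95 w -0.4
(0, 23) [-11.2, -11.5, -0.6] [0.002, -0.001, 0.004]
(-15, 24) [-20.6, -23.3, -0.6] [0.002, -0.001, 0.004]
(-30, 24) [-29.2, -35.6, -0.7] [0.002, -0.001, 0.004]
```

It's at a firm stop: 21 N for 0.6 mm of movement. I'll draw back.

>>> {"method": "play_rows", "body": {
  "travel": [
    [-3,-3,0],
    [-7,-7,0],
    [-11,-12,0],
    [-14,-16,0],
    [-17,-20,0],
    [-21,-23,0],
    [-21,-23,0]
  ],
  "turn": [
    [0,0,0],
    [0,0,0],
    [0,0,0],
    [0,0,0],
    [0,0,0],
    [0,0,0],
    [0,0,0]
  ],
  "fingers": [-1,-1,-1,-1,-1,-1,-1]
}}

```text
time_s: 11.85
eef_pos: [587.2, 2.2, 73.6]
ee_rot: [0.581, 0.404, -0.247, 0.663]
wrist_force: [-1.2, -0.4, -0.1]
width: -0.2
```

Run:
```python
from ang import *
where();show((-30,22),(-50,22),(-80,40))
p=camera_params("wrist");a=read_camera("wrist")[:,:,::-1];cv2.imwrite("pics/o.png",a);b=read_camera("side")[:,:,::-1];cv2.imwrite("pics/o_b.png",b)
print([(int(n[0]),int(n[1]),int(n[2]),n[4]) for n in edges("pics/o.png")][40::4])
for d in(0,10,20,30,40):print(d,[wproj(gpt(*k,d),p).round(0).tolist() for k in((-13,36,29),(-13,36,-29),(-29,22,23))])
h=cv2.cvtColor(b,cv2.COLOR_BGR2GRAY)
for r in range(224,240):print(r," ".join(f"{v:3d}" for v in h[r,302:324]))
```

```text
t 11.85 corner x,y,z -15.6 -0.5 24.4 lean 34.8 F box -1.27 -0.08 -0.13 w -0.2
(-30, 22) [-6.2, -13.1, -0.6] [0.002, -0.001, 0.004]
(-50, 22) [-17.6, -29.5, -0.6] [0.002, -0.001, 0.004]
(-80, 40) [-49.5, -43.9, -0.6] [0.002, -0.001, 0.004]
[(210, 247, 395, 209), (218, 245, 397, 209), (226, 244, 399, 207), (234, 242, 400, 208), (242, 240, 402, 212), (250, 213, 403, 196), (258, 213, 401, 200), (266, 213, 400, 204), (274, 213, 399, 200), (282, 213, 398, 204), (290, 213, 396, 207), (298, 213, 393, 144), (306, 213, 385, 212), (314, 213, 432, 49), (322, 213, 432, 46)]
0 [[248.0, 275.0], [394.0, 275.0], [266.0, 320.0]]
10 [[244.0, 266.0], [398.0, 266.0], [262.0, 318.0]]
20 [[240.0, 253.0], [401.0, 254.0], [257.0, 312.0]]
30 [[237.0, 236.0], [405.0, 236.0], [252.0, 298.0]]
40 [[234.0, 214.0], [408.0, 215.0], [247.0, 277.0]]
224 199 199 200 200 201 202 202 204 204 205 203 205 204 201 203 203 204 205 205 205 207 210
225 200 200 200 201 201 203 204 203 204 202 204 205 201 200 202 204 205 206 205 206 209 210
226 200 200 200 199 202 202 204 204 202 204 204 201 199 201 204 205 205 205 205 207 210 2
[... 498 characters left out ...]
 238 239 232 216 180 202 213 208 210 208 193 188 179 125
233 189 204 207 208 211 204 186 188 205 217 205 188 158 182 211 212 213 219 216 207 178 113
234 158 173 176 177 177 168 126 129 169 188 182 170 136 139 185 214 213 209 201 189 174 138
235 168 172 173 174 175 165 113 113 161 178 177 157 118 103 155 209 206 188 178 174 175 173
236 173 175 175 175 176 168 131 107 126 142 146 125  97 101 144 187 187 175 170 173 180 192
237 174 175 174 176 176 174 160 123 109 112 115 106 113 133 158 172 175 173 172 177 187 191
238 175 175 176 176 175 178 175 162 144 138 138 140 151 163 171 173 173 173 175 176 177 169
239 176 175 176 174 176 178 179 176 170 166 164 166 170 173 174 174 174 174 175 174 167 152
```

Guard at ~21° and coming down smoothly, with low forces. I'll draw all the way out.

>>> {"method": "play_rows", "body": {
  "travel": [
    [-3,-6,0],
    [-6,-13,0],
    [-9,-18,0],
    [-13,-24,0],
    [-18,-30,0],
    [-30,-36,0],
    [-49,-44,0],
    [-49,-44,0],
    [-49,-44,0]
  ],
  "turn": [
    [0,0,0],
    [0,0,0],
    [0,0,0],
    [0,0,0],
    [0,0,0],
    [0,0,0],
    [0,0,0],
    [0,0,0],
    [0,0,0]
  ],
  "fingers": [-1,-1,-1,-1,-1,-1,-1,-1,-1]
}}

```text
time_s: 12.85
eef_pos: [525.8, -14.2, 89.3]
ee_rot: [0.581, 0.403, -0.247, 0.663]
wrist_force: [-0.1, -0.0, 0.2]
width: -0.5
```

Run:
```python
from ang import *
where()
p=camera_params("wrist");a=read_camera("wrist")[:,:,::-1];cv2.imwrite("pics/p.png",a);b=read_camera("side")[:,:,::-1];t=read_camera("top")[:,:,::-1];cv2.imwrite("pics/p_t.png",t)
print([(int(n[0]),int(n[1]),int(n[2]),n[4]) for n in edges("pics/p.png")][::3])
for d in(0,5,10):print(d,[wproj(gpt(*k,d),p).round(0).tolist() for k in((-13,36,29),(-13,36,-29),(-29,22,23))])
b0=cv2.imread("pics/side0.png");d=cv2.absdiff(b,b0).max(2)
print("guard/box region side diff",int((d[150:320,230:325]>40).sum()),"bare/rotary",int((d[150:215,300:372]>40).sum()))
d=cv2.absdiff(t,cv2.imread("pics/top0.png")).max(2)>45
for n,(x,y0,x1,y1) in dict(guard=(300,218,340,256),rot=(345,210,375,240),bare=(380,195,420,235),bottle=(240,240,272,270),tape=(295,278,318,310),screwdr=(354,245,400,320),maple=(400,240,442,272),can=(440,178,478,212),clamp=(450,245,518,336),ears=(105,245,180,318),offcut=(314,185,345,210)).items():
    print(n,int(d[y0:y1,x:x1].sum()),end="; ")
```

```text
t 12.85 corner x,y,z -79.2 -1.2 40.1 lean 34.8 F box -0.08 -0.01 0.18 w -0.5
[(130, 214, 432, 248), (136, 260, 432, 249), (142, 264, 432, 248), (148, 263, 432, 247), (154, 263, 432, 248), (160, 215, 432, 209), (166, 213, 432, 201), (172, 213, 432, 195), (178, 213, 432, 172), (184, 213, 432, 172), (190, 213, 431, 204), (196, 213, 432, 206), (202, 213, 432, 169), (208, 412, 432, 119), (214, 213, 432, 105), (220, 213, 432, 105), (226, 213, 432, 99), (232, 213, 432, 92), (238, 213, 432, 105), (244, 213, 432, 104), (250, 213, 432, 90), (256, 213, 432, 82), (262, 213, 432, 81), (268, 213, 432, 79), (274, 213, 432, 87), (280, 213, 432, 86), (286, 213, 432, 85), (292, 213, 432, 87), (298, 213, 432, 88), (304, 213, 432, 40), (310, 213, 432, 39), (316, 213, 432, 37), (322, 213, 432, 39), (328, 213, 432, 37)]
0 [[262.0, 160.0], [378.0, 160.0], [275.0, 200.0]]
5 [[261.0, 155.0], [379.0, 155.0], [274.0, 197.0]]
10 [[260.0, 149.0], [380.0, 149.0], [273.0, 192.0]]
guard/box region side diff 67 bare/rotary 20
guard 0; rot 0; bare 0; bottle 0; tape 56; screwdr 344; maple 30; can 0; clamp 404; ears 0; offcut 0;
```

The guard is shut: its front edge is at row ~160, as predicted for 0°, and the top view of it is unchanged. One last check is what changed in the side view under the guard, then I'll move a little farther clear.

>>> {"method": "play_rows", "body": {
  "travel": [
    [-20,-10,0],
    [-50,-20,0],
    [-80,-30,0],
    [-100,-40,0],
    [-100,-40,0]
  ],
  "turn": [
    [0,0,0],
    [0,0,0],
    [0,0,0],
    [0,0,0],
    [0,0,0]
  ],
  "fingers": [-1,-1,-1,-1,-1]
}}

```text
time_s: 13.5
eef_pos: [439.0, -37.2, 149.4]
ee_rot: [0.58, 0.402, -0.247, 0.664]
wrist_force: [0.6, -0.7, 0.5]
width: -0.0
```

Run:
```python
from ang import *
where();b=read_camera("side")[:,:,::-1];b0=cv2.imread("pics/side0.png");d=cv2.absdiff(b,b0).max(2)
t=read_camera("top")[:,:,::-1];dt=cv2.absdiff(t,cv2.imread("pics/top0.png")).max(2)>45
n,_,st,ce=cv2.connectedComponentsWithStats((d>25).astype(np.uint8))
for i in range(1,n):
  if st[i,4]>3 and 220<ce[i][0]<420 and 120<ce[i][1]<330:print("side",st[i],ce[i].round(1))
n,_,st,ce=cv2.connectedComponentsWithStats(dt.astype(np.uint8))
for i in range(1,n):
  if st[i,4]>15 and st[i,1]<340:print("top",st[i],ce[i].round(0))
q=camera_params("side")
for z in(9,15,20,25):print(z,proj("side",G(9-(z-6)*.364,0,z),q).round(1),proj("side",G(9+(z-6)*.364,0,z),q).round(1))
A=cv2.cvtColor(b0,6);C=cv2.cvtColor(b,6)
for r in range(228,238):print(r,A[r,304:322],C[r,304:322])
```

```text
t 13.5 corner x,y,z -169.0 -2.1 100.3 lean 34.9 F box 0.43 -0.86 0.53 w -0.0
side [370 144   5   5  14] [372.6 145.9]
side [ 250  162  122   94 3451] [315.4 212.8]
side [358 197   2   4   4] [358.5 198.5]
side [349 214   3   4   4] [350.  215.5]
side [337 228   4   7  10] [338.4 230.2]
side [264 251  18  27 166] [274.3 261.3]
side [247 288  43  41 492] [275.4 315.4]
top [558 273   9  19  97] [562. 283.]
top [572 277  34  42 780] [588. 298.]
top [490 302  52  26 931] [518. 316.]
top [ 322  313   94  148 5433] [362. 381.]
top [557 318   5  65 147] [559. 351.]
top [561 322  10  52 267] [566. 345.]
top [462 329   7   7  17] [465. 332.]
top [490 328  13   4  20] [496. 330.]
top [431 333  29   7  69] [445. 336.]
9 [312.8 234.1] [311.9 233.8]
15 [313.6 232.5] [311.  231.6]
20 [314.3 231.1] [310.2 229.7]
25 [315.  229.7] [309.4 227.8]
228 [212 212 212 212 214 215 216 215 216 216 214 214 215 217 217 204 183 164] [241 241 241 241 242 243 243 243 243 244 243 242 243 244 245 238 226 211]
229 [213 212 213 212 215 216 215 217 216 215 215 214 216 218 214 188 163 154] [242 241 242 242 243 243 243 24
[... 558 characters left out ...]
4 157 156 156 157] [239 240 243 244 242 243 243 243 243 244 245 244 235 219 203 202 202 203]
234 [230 229 229 231 228 227 223 220 220 219 214 198 177 160 155 156 157 156] [239 239 241 241 240 240 240 242 243 244 243 236 220 206 201 203 203 204]
235 [227 229 230 231 230 229 228 226 226 225 214 184 161 154 155 155 156 160] [236 237 238 239 239 238 238 239 240 242 238 224 208 200 202 203 205 205]
236 [195 204 220 228 229 230 231 230 230 230 226 194 161 155 154 157 158 164] [211 220 230 237 237 240 239 240 240 240 234 222 206 202 202 203 205 207]
237 [168 173 186 194 207 223 228 230 231 230 219 196 161 155 156 157 161 172] [178 186 199 210 221 232 236 238 240 238 226 222 206 202 202 204 205 207]
```

Everything near the box is unchanged apart from arm shadow, the guard is shut and the arm is clear. I'll hand it in.

```bash
python3 -c "
from bench import *
print(sign_off(),sense()['time_s'])"
```

```text
the job is handed in; nothing more can be done
the job is handed in; nothing more can be done
```

I lifted the guard on the shut fingers, pushed the toggle to its rear stop with the guard held up, drew the finger out and handed the job in. That was at about 13.6 s on the robot's clock. No verdict was reported.

**What my last checks showed:**
- **Step 1:** before the finger touched the toggle, the guard was up about 26° (0.45 rad).
- **Step 2:** in the side view the bat's pixels matched the predicted "on" position. The guard was at about 54° and free. The last push met a firm stop: about 21 N for 0.6 mm more movement.
- **End state:** the wrist view shows the guard shut, matching the prediction for 0°. The guard, rotary switch, bare toggle and offcut are unchanged from above. The differences left around the loose things look like the arm and its shadow. The force was near zero with the arm clear.

**What disagreed or failed:**
- **Finger length:** in the pictures the shut fingers ended about 30 mm short of the stated TCP. My first lift missed the guard because of this, and I corrected it from two views.
- **First push:** it rode over the toggle's tip, with about 5 N upward.
- **Second push:** it jammed at about 38 N, close to the 40 N limit, and I eased off at once. I put it down to the finger's rear corner catching the lid's front edge, but if part of it was on the guard, that margin was thin.
- **Not checked:** I couldn't see the toggle once the guard had shut. That it is still on rests on the check just before I drew the finger out.

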